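# Open the lever-lidded waste box and hold it open

## Task

Open the small steel waste box with its lever: push the knob of the catch sideways, towards the box, until the catch is swung well clear from under the lever, then press the long end of the lever down with the fingertips to its rubber stop so that the heavy lid comes right up. Finish while still holding the lever down there, so the lid stays open. Do not touch the lid itself, lift the lever out of its open bearings, or disturb the things lying around.

Things in the scene. Friction and masses are not known exactly. Their poses are not given: they have to be found in the camera images.
- lever_stand: fixed plywood base, 124 x 410 x 8 mm, that carries the waste box, the two saddles of the lever, the catch and a round rubber stop. Origin on the table right under the lever's pin. Its +y points from the pin to the box (walls 94 to 160 mm from the pin, 108 mm wide), -y along the lever's long arm, +x to the side of the catch's knob, which faces the robot. It does not move in an episode
- lever: dark steel bar, 280 x 24 x 12 mm, 0.25 kg, resting loosely by a cross pin in two open saddles 73 mm above the table. Its short arm (74 mm) reaches under the lid's tongue, the long arm reaches 200 mm from the pin. At the start the long end stands up (tilt 0.25 rad); on the rubber stop it tilts 0.2 rad the other way. Origin on the pin; axes as lever_stand's at the start
- lever_pad (a point): middle of the top of the rubber pad, 40 mm wide and 48 mm long, on the lever's long end: 180 mm along the bar from the pin, 12 mm above the bar's middle plane. About 129 mm above the table at the start, about 49 mm with the lever on its stop; it moves on an arc about the pin. Pressing takes about 3 to 8 N while the lid rises; then the stop resists
- lever_pin (a point): middle of the lever's cross pin; moves with the lever
- stand_pin (a point): the same point fixed to the stand: where the pin's middle lies when it is seated in the saddles, 73 mm above the table
- lid (a joint): hinge of the steel lid (114 mm wide, 0.8 kg and a closing spring): 0 shut, grows as it rises; about 0.33 rad with the lever down on its stop. It falls shut when the lever is let go. The hinge is at the box's far edge; a tongue at the front reaches over the nose of the lever's short arm
- lid_edge (a point): middle of the front edge of the lid's tongue, 63 to 66 mm above the table when shut
- catch (a joint): hinge of the catch about a vertical post beside the lever: near 0 (0 to 0.25 rad at the start) its inner end lies under the long arm and blocks the lever. It must be swung past 1.05 rad; its travel ends at 1.4 rad. It grows as the knob moves towards the box. Friction holds it where it is left (about 1 N at the knob)
- catch_knob (a point): middle of the upright black knob of the catch, 14 mm in diameter and 26 mm tall (79 to 105 mm above the table), 55 mm out from the pivot on the catch's flat steel arm (14 mm wide, 10 mm thick, its top 79 mm above the table)
- catch_pivot (a point): pivot of the catch, at the top of the arm, 79 mm above the table; 42 mm to the side of the lever's middle line and 60 mm from the pin along the long arm
- butt_hinge: a small loose zinc butt hinge, 41 x 50 x 6 mm, lying on the plywood base on the side of the lever away from the knob. Leave it alone; origin under its centre
- offcut: a loose sawn oak block, 36 x 85 x 29 mm, lying on the table along the base's near edge, beside the long arm. Leave it alone; origin under its centre
- sanding_block: a loose cork sanding block, 65 x 112 x 32 mm, left of the stand. Leave it alone; origin under its centre
- chisel: a loose chisel with a wooden handle, 162 x 22 x 22 mm, at the left. Leave it alone; origin under its centre
- tape_measure: a loose tape measure standing on edge, 35 x 85 x 66 mm, at the right. Leave it alone; origin under its centre
- tin: a small varnish tin, 78 mm in diameter and 78 mm tall, at the right. Leave it alone; origin under its centre
- mug: an orange mug, 81 x 113 x 101 mm, far right. Leave it alone; origin under its centre

How it is judged:
On the way, in this order (a step that is already met when the one before it is completed fails the run):
1. the catch is swung clear of the lever (over 1.05 rad) while the lid is still shut (value of joint catch above 1.05 rad and value of joint lid below 0.08 rad), for 0.2 s.
2. the lid is raised by the fingers pressing the lever (value of joint lid above 0.29 rad and contact force between the fingers and lever above 1.5 N), for 0.2 s.
At the end, for the whole second after the job is handed in: the fingers press on the lever with over 1.5 N and hold the lid still at over 0.29 rad (full travel about 0.33), carried by the lever's nose with over 3 N; the lever's pin is seated within 10 mm; the catch is clear, over 1.0 rad (all of step 2 and velocity of joint lid between -0.1 and 0.1 rad/s and value of joint catch above 1 rad and contact force between lever and lid above 3 N and distance between lever_pin and stand_pin below 0.01 m); the arm keeps its last pose, push and grip.
It fails at once if the robot touches the lid (contact force between any of the fingers, the arm and lid above 1 N).
It fails at once if the lever is lifted or dragged out of its saddles (pin over 12 mm from its seat) (distance between lever_pin and stand_pin above 0.012 m).
It fails at once if a bystander is moved by more than 3 cm (distance of any of butt_hinge, offcut, sanding_block, chisel, tape_measure, tin, mug from where it was at the start of the episode above 0.03 m).
It also fails if it takes over 40 s, if anything falls off the work surface, if the arm or the gripper's body presses on something with over 40 N, if the wrist force passes 120 N, or if a joint passes its speed limit or range.

## Robot

A 6-joint arm with a two-finger parallel gripper is mounted at the origin on a cart in front of the work surface, level with it; the furniture and walls round the work are solid. World frame = base frame: x ahead of the robot, y to its left, z up, the work surface at z = 0. Lengths are in m, angles in rad, forces in N, time in s.
With the tool pointing down it reaches from about 0.3 to 0.75 m from the base axis. Payload 8.5 kg.
Tool frame: the origin (TCP) lies on the centre line of the jaws, within the pads' length; the fingertips stand tcp_to_tips ahead of it and the grasp point (between the pads) lies 6 mm ahead of it (tcp_to_tips is the distance from the TCP to the fingertips, in m); z points along the fingers, y is the line along which they close (so a half turn about z gives the same grasp; the last joint's range is limited). The gripper opens to 88 mm and grips with 3 to 60 N. Pads are 18 mm wide; open, the fingers measure 123 mm over their backs; the gripper's body (75 mm by 187 mm) begins 45 mm behind the grasp point.
Start: joints at [-1.512, 0.381, 1.297, -0, 1.464, -0.215], TCP at [0.149, -0.529, 0.243] pointing down, gripper open.
Joint ranges: [-3.11, 3.11], [-0.89, 2.33], [0.22, 2.48], [-1.42, 4.56], [0.17, 2.85], [-2.88, 2.88]. Speed limits (rad/s): [2.39, 2.39, 3.14, 3.14, 3.14, 3.14].

## Interface

Orientations are given as a unit quaternion [x, y, z, w].
In Python, from station import * gives the robot as it stands.
- The arm moves only by the tool arm_command, never from a script. Its argument "series" is a list of rows, each a list of 6 numbers: the shift along the tool's x, y, z in m, then the turn, a rotation vector about the tool's x, y, z in rad. A call has 1 to 8 rows; each row shifts and turns the commanded pose from where the row before left it, along the tool's axes as they then stand; what a row does not reach is not made up. A row lasts 1/12 s, in which the tool goes at most 41.7 mm and 7.16 degrees, less where a joint would pass 70% of its speed; a pose out of reach is approached as far as the arm can. A call is refused whole if a number of a shift passes 0.0417 or a number of a turn 0.125, either way. A call with a gripper value outside its range is refused whole. "jaw" is the closure, from -1 (fully open) to 1 (shut), set as the call begins (left out, the last holds). The fingers move at their own pace and stop on an object; the grip force is fixed at half the most. Time passes only in rows, so rows that do not move let the fingers close. It gives the time, the measured TCP pose, the force, the opening and the grip force at its end, in the units of the state.
- observe(): the state, without advancing time (a new reading comes with each control period).
- read_camera(name): name is "scene" or "top" or "wrist"; returns (picture, depth): 384x512x3 uint8, blue, green, red; 384x512 float32, m along the optical axis (not along the pixel's ray), 0 where there is no reading.
- calibration(name): a dict with "mtx" (3x3 intrinsics, pixels), "eye" and "rotation" of the camera in the world; the wrist camera has in their place "hand_eye" (4x4, takes a point from camera to tool coordinates, whose origin is the TCP and whose axes are the flange's). Camera axes: x right, y down, z forward; pixel columns grow to the right and rows downward; lengths in m; the calibration is good to about 2 mm. A picture is of the moment at which its call begins: read the wrist's pose just before it. calibration takes no time and is no camera call.
- sign_off(): hands the job in; it is judged then, once.
Trained networks look in the newest picture that a camera, given by its name, has taken for a name from the list of things; names that differ only in an ending like _2 or _b are one class to them, and where a whole thing is asked for, a point or a joint stands for the part that bears it (a point fixed in the world has none). Each returns a list of dicts, best first, with "score" (0 to 1); they miss things now and then, are a little off and sometimes report something else, mostly with a low value. They report only what shows in the picture. A call takes as long as a camera call.
- spot_in(camera, label): "extent" ([left, top, right, bottom] in pixels, round what is visible of it).
- place_of(camera, label): "xy" ([column, row] in pixels: a listed point, or the origin of a listed thing).
The state is a dict: "time": time; "q": joint angles; "dq": joint speeds; "effort": joint torques, N m; "ee_pos": TCP position; "orientation": TCP orientation; "wrist_force": force on the tool from outside, world axes, zero at the start; "wrist_torque": the same for the moment, N m; "grip_width": finger opening in m; "finger_force": force on a finger pad.
Only numpy, scipy, OpenCV 4.12 (cv2) and the standard library are available. Lean on these libraries where they do the work, as an engineer would, in place of code of your own. Each camera call takes 0.05 s, during which the arm holds its last target. There are 200 camera calls.

## Working session

There is one attempt and no reset: what is moved stays moved. The work goes in short steps, Python scripts to look and compute and a tool call to move; the robot and the scene stay as the last step left them, time stands still between calls to the robot, and variables do not carry over. Pictures are saved under pics/ and viewed, at most 10 in all, crops included, and the job is handed in when it is done.

Besides the shell and the picture viewer there is one more tool, called after "Call:" as name(argument=value, ...) on one line, values as JSON. arm_command: Moves the arm, as the interface text tells. Its arguments: {"type":"object","properties":{"series":{"type":"array"},"jaw":{"type":"number"}},"required":["series"]}

```bash
mkdir -p pics
cat > h.py <<'E'
from station import *
import numpy as np, cv2
from scipy.spatial.transform import Rotation as R
def cam(name):
    c=calibration(name); K=np.array(c["mtx"])
    if name=="wrist":
        s=observe(); T=np.eye(4); T[:3,:3]=R.from_quat(s["orientation"]).as_matrix(); T[:3,3]=s["ee_pos"]
        M=T@np.array(c["hand_eye"]); return K,M[:3,:3],M[:3,3]
    return K,np.array(c["rotation"]),np.array(c["eye"])
def ray(name,uv,C=None):
    K,Rm,e=C or cam(name); return e,Rm@np.linalg.solve(K,[uv[0],uv[1],1.])
def at_z(name,uv,z,C=None):
    e,d=ray(name,uv,C); return e+d*(z-e[2])/d[2]
def at_d(name,uv,dep,C=None):
    e,d=ray(name,uv,C); u,v=int(round(uv[0])),int(round(uv[1]))
    return e+d*np.median(dep[max(v-1,0):v+2,max(u-1,0):u+2])
E
python3 - <<'E'
from h import *
np.set_printoptions(precision=3,suppress=True)
print(observe()); print({k:v for k,v in globals().items() if k=='tcp_to_tips'})
Z=dict(lever_pad=.129,lever_pin=.073,catch_knob=.105,catch_pivot=.079,lid_edge=.065,lever_stand=0,offcut=0,butt_hinge=.008)
for n in("scene","top"):
    im,d=read_camera(n); cv2.imwrite(f"pics/{n}0.png",im); c=calibration(n); print(n,c["eye"])
    for l,z in Z.items():
        r=place_of(n,l)
        for k in r[:2]: print(l,round(k["score"],2),np.array(k["xy"]),at_z(n,k["xy"],z),at_d(n,k["xy"],d))
E
```

```text
{'time': 0.0, 'q': array([-1.512,  0.381,  1.298, -0.   ,  1.464, -0.215]), 'dq': array([-0.001, -0.001,  0.   , -0.001, -0.   ,  0.   ]), 'effort': array([ -0.   , -43.793, -22.455,   0.071,   0.035,  -0.   ]), 'ee_pos': array([ 0.149, -0.529,  0.242]), 'orientation': array([ 0.991,  0.136,  0.   , -0.001]), 'wrist_force': array([-0.173,  0.067,  0.404]), 'wrist_torque': array([ 0.001, -0.011,  0.041]), 'finger_force': 0.0, 'grip_width': 0.08821247041225524}
{'tcp_to_tips': 0.025}
scene [-0.257 -0.982  1.593]Traceback (most recent call last):
  File "<stdin>", line 9, in <module>
  File "h.py", line 13, in at_z
    e,d=ray(name,uv,C); return e+d*(z-e[2])/d[2]
        ~~~^^^^^^^^^^^
  File "h.py", line 11, in ray
    K,Rm,e=C or cam(name); return e,Rm@np.linalg.solve(K,[uv[0],uv[1],1.])
                                    ~~^~~~~~~~~~~~~~~~~~~~~~~~~~~~~~~~~~~~
ValueError: matmul: Input operand 1 has a mismatch in its core dimension 0, with gufunc signature (n?,k),(k,m?)->(n?,m?) (size 3 is different from 4)
```

```bash
sed -i 's/return K,np.array(c\["rotation"\])/return K,R.from_quat(c["rotation"]).as_matrix()/' h.py
python3 - <<'E'
from h import *
np.set_printoptions(precision=3,suppress=True)
Z=dict(lever_pad=.129,lever_pin=.073,catch_knob=.105,catch_pivot=.079,lid_edge=.065,lever_stand=0,offcut=0,butt_hinge=.008)
for n in("scene","top"):
    im,d=read_camera(n); cv2.imwrite(f"pics/{n}0.png",im); c=calibration(n); print(n,c["eye"],c["rotation"])
    for l,z in Z.items():
        r=place_of(n,l)
        for k in r[:2]: print(l,round(k["score"],2),np.array(k["xy"]),at_z(n,k["xy"],z),at_d(n,k["xy"],d))
E
```

```text
scene [-0.257 -0.982  1.593] [ 0.891 -0.306  0.116 -0.315]
lever_pin 0.78 [242.  181.2] [0.521 0.027 0.073] [0.519 0.024 0.077]
catch_knob 0.41 [218.4 173.6] [0.447 0.106 0.105] [0.445 0.102 0.11 ]
catch_pivot 0.82 [226. 170.] [0.5   0.121 0.079] [0.537 0.175 0.006]
lid_edge 0.78 [247.4 190.9] [ 0.509 -0.028  0.065] [ 0.508 -0.03   0.068]
lid_edge 0.64 [238.2 168.9] [0.556 0.102 0.065] [0.541 0.082 0.093]
lever_stand 0.66 [244.1 188.9] [0.537 0.032 0.   ] [0.53  0.022 0.014]
butt_hinge 0.51 [247.5 188.9] [0.546 0.017 0.008] [ 0.519 -0.016  0.061]
butt_hinge 0.41 [240.9 169.6] [0.594 0.131 0.008] [0.591 0.127 0.015]
top [ 0.437 -0.015  1.4  ] [-0.699  0.714 -0.021  0.021]
lever_pad 0.97 [195.2 172.1] [0.565 0.2   0.129] [0.565 0.2   0.129]
lever_pin 0.87 [241.1 183.9] [0.522 0.035 0.073] [0.521 0.034 0.082]
catch_knob 0.67 [223.8 204.2] [0.446 0.099 0.105] [0.446 0.101 0.084]
catch_pivot 0.95 [222.3 189.6] [0.501 0.106 0.079] [0.501 0.106 0.079]
catch_pivot 0.52 [243.8 183.2] [0.524 0.024 0.079] [0.524 0.024 0.077]
lid_edge 0.82 [255.  184.1] [ 0.521 -0.019  0.065] [ 0.521 -0.019  0.062]
lever_stand 0.42 [256.5 183.2] [ 0.528 -0.025  0.   ] [ 0.524 -0.024  0.062]
lever_stand 0.28 [113.3 212.7] [0.422 0.553 0.   ] [0.422 0.546 0.017]
offcut 0.79 [203. 199.] [0.469 0.192 0.   ] [0.468 0.188 0.029]
butt_hinge 0.71 [217.4 169. ] [0.588 0.131 0.008] [0.588 0.131 0.012]
butt_hinge 0.29 [199.6 199.2] [0.468 0.204 0.008] [0.468 0.201 0.031]
```

View pics/top0.png

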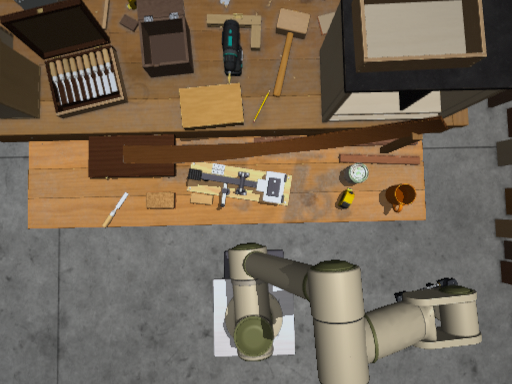

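View pics/scene0.png

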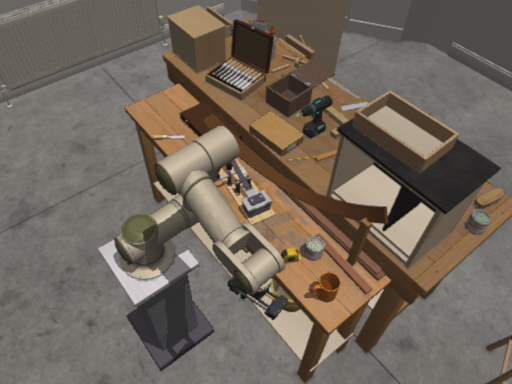

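Run:
```python
from h import *
np.set_printoptions(precision=3,suppress=True)
im,d=read_camera("top"); C=cam("top")
for uv in [(135,155),(180,160),(240,152),(300,146),(380,138),(440,125),(210,105),(150,130)]: print(uv,at_d("top",uv,d,C))
# max heights along expected workspace
K,Rm,e=C
u,v=np.meshgrid(np.arange(512),np.arange(384)); P=(np.stack([u,v,np.ones_like(u)],-1)@np.linalg.inv(K).T*d[...,None])@Rm.T+e
m=(P[...,0]>.3)&(P[...,0]<.85)&(abs(P[...,1])<.6)&(P[...,2]>.12)&(d>0)
Q=P[m]; 
for y0 in np.arange(-.6,.6,.1):
    q=Q[(Q[:,1]>=y0)&(Q[:,1]<y0+.1)]
    if len(q): print(round(y0,1),len(q),q.min(0),q.max(0))
```

```text
(135, 155) [0.643 0.442 0.069]
(180, 160) [0.62  0.27  0.063]
(240, 152) [0.645 0.037 0.07 ]
(300, 146) [ 0.657 -0.19   0.111]
(380, 138) [ 0.658 -0.447  0.229]
(440, 125) [ 0.67  -0.583  0.357]
(210, 105) [0.807 0.139 0.155]
(150, 130) [0.732 0.374 0.1  ]
-0.6 3681 [ 0.64 -0.6   0.12] [ 0.85  -0.5    0.576]
-0.5 3114 [ 0.649 -0.5    0.12 ] [ 0.85  -0.4    0.579]
-0.4 2648 [ 0.644 -0.4    0.12 ] [ 0.85  -0.3    0.577]
-0.3 2384 [ 0.3  -0.3   0.12] [ 0.85  -0.2    0.683]
-0.2 369 [ 0.3  -0.2   0.12] [ 0.849 -0.103  0.684]
-0.1 23 [ 0.3   -0.1    0.121] [ 0.849 -0.003  0.169]
-0.0 709 [0.3  0.   0.12] [0.85  0.1   0.264]
0.1 954 [0.54 0.1  0.12] [0.85  0.199 0.161]
0.2 534 [0.54 0.2  0.12] [0.85  0.252 0.16 ]
0.4 65 [0.831 0.456 0.121] [0.849 0.5   0.149]
0.5 154 [0.81  0.5   0.121] [0.85 0.6  0.15]
```

Call:
arm_command(series=[[0.02,-0.002,0,0,0,-0.04],[0.041,-0.005,0,0,0,-0.082],[0.041,-0.005,0,0,0,-0.082],[0.041,-0.005,0,0,0,-0.082],[0.041,-0.005,0,0,0,-0.082],[0.041,-0.005,0,0,0,-0.082],[0.041,-0.005,0,0,0,-0.082],[0.041,-0.005,0,0,0,-0.082]], jaw=1)

```text
time: 1.72
ee_pos: [0.3903, -0.3411, 0.2428]
orientation: [0.902, 0.431, 0.0, 0.0]
wrist_force: [0.6, 0.3, 0.1]
grip_width: 0.0368
finger_force: 0.0
```

Call:
arm_command(series=[[0.041,-0.005,0,0,0,-0.082],[0.041,-0.005,0,0,0,-0.082],[0.041,-0.005,0,0,0,-0.082],[0.041,-0.005,0,0,0,-0.082],[0.041,-0.005,0,0,0,-0.082],[0.041,-0.005,0,0,0,-0.082],[0.041,-0.005,0,0,0,-0.082],[0.041,-0.005,0,0,0,-0.082]])

```text
time: 2.38
ee_pos: [0.4772, -0.0281, 0.2429]
orientation: [0.715, 0.699, 0.0, 0.0]
wrist_force: [0.9, -0.2, 0.5]
grip_width: 0.0007
finger_force: 0.0
```

Call:
arm_command(series=[[0.035,0,0,0,0,-0.1],[0.035,0,0,0,0,-0.1],[0.02,0.0,0,0,0,-0.1],[0.0,0,0,0,0,-0.1],[0.0,0,0,0,0,-0.05],[0,0,0,0,0,0]])

```text
time: 2.88
ee_pos: [0.4719, 0.06, 0.243]
orientation: [0.542, 0.841, 0.0, 0.0]
wrist_force: [-0.2, 0.5, -0.1]
grip_width: 0.0005
finger_force: 0.0
```

Run:
```python
from h import *
np.set_printoptions(precision=3,suppress=True)
s=observe();print(s["ee_pos"],s["orientation"],s["q"])
Z=dict(lever_pad=.129,lever_pin=.073,catch_knob=.105,catch_pivot=.079,lid_edge=.065,offcut=0)
n="wrist"; C=cam(n); im,d=read_camera(n); cv2.imwrite("pics/w1.png",im)
for l,z in Z.items():
    for k in place_of(n,l)[:2]: print(l,round(k["score"],2),np.array(k["xy"]),at_z(n,k["xy"],z,C),at_d(n,k["xy"],d,C))
```

```text
[0.472 0.06  0.243] [0.542 0.841 0.    0.   ] [-0.123  0.25   1.493 -0.     1.398 -0.549]
lever_pad 0.66 [408.3  88.7] [0.556 0.203 0.129] [0.557 0.203 0.128]
lever_pin 0.91 [290.5 210.2] [0.529 0.037 0.073] [0.526 0.04  0.082]
lever_pin 0.55 [288.3 213.1] [0.528 0.033 0.073] [0.525 0.036 0.083]
catch_knob 0.6 [252.9 132. ] [0.446 0.109 0.105] [0.446 0.109 0.106]
catch_pivot 0.79 [291.3 153.8] [0.497 0.102 0.079] [0.496 0.103 0.084]
offcut 0.75 [297.7  72.9] [0.471 0.194 0.   ] [0.468 0.189 0.031]
offcut 0.25 [283.2 197. ] [0.53 0.03 0.  ] [0.528 0.032 0.009]
```

View pics/w1.png

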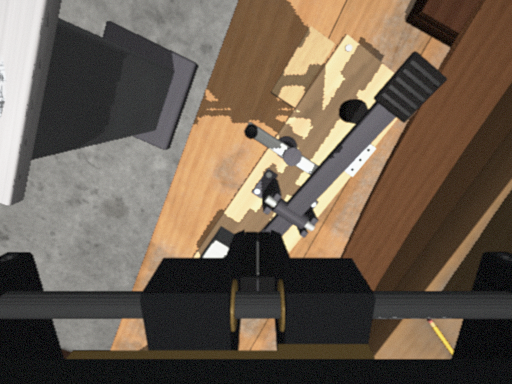

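Call:
arm_command(series=[[0.03,-0.002,0,0,0,0],[0.03,-0.002,0.01,0,0,0],[0.03,-0.002,0.03,0,0,0],[0,0,0.03,0,0,0],[0,0,0.03,0,0,0],[0,0,0.02,0,0,0],[0,0,0.01,0,0,0],[0,0,0,0,0,0]])

```text
time: 3.9
ee_pos: [0.4289, 0.1384, 0.1116]
orientation: [0.543, 0.84, -0.001, -0.002]
wrist_force: [-0.1, 0.7, -0.6]
grip_width: 0.0006
finger_force: 0.0
```

Run:
```python
from h import *
np.set_printoptions(precision=3,suppress=True)
s=observe();print(s["ee_pos"],s["wrist_force"])
n="wrist"; C=cam(n); im,d=read_camera(n); cv2.imwrite("pics/w2.png",im)
for l,z in dict(catch_knob=.105,catch_pivot=.079,lever_pin=.073).items():
    for k in place_of(n,l)[:2]: print(l,round(k["score"],2),np.array(k["xy"]),at_z(n,k["xy"],z,C),at_d(n,k["xy"],d,C))
```

```text
[0.429 0.138 0.112] [-0.142  0.673 -0.615]
```

View pics/w2.png

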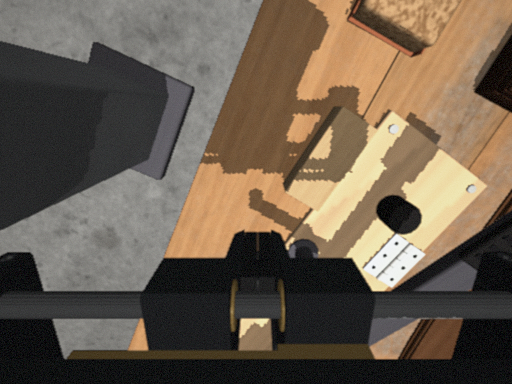

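Call:
arm_command(series=[[-0.01,0,0,0,0,0],[-0.01,0,0,0,0,0],[-0.01,0,0,0,0,0],[-0.01,0,0,0,0,0],[0,0,0,0,0,0]])

```text
time: 4.52
ee_pos: [0.4474, 0.1003, 0.1136]
orientation: [0.544, 0.839, 0.0, 0.0]
wrist_force: [0.7, -0.2, -1.0]
grip_width: 0.0003
finger_force: 0.0
```

Call:
arm_command(series=[[-0.01,0,0,0,0,0],[-0.01,0,0,0,0,0],[-0.01,0,0,0,0,0],[0,0,0,0,0,0],[0,0,0,0,0,0]])

```text
time: 4.93
ee_pos: [0.4588, 0.0743, 0.1134]
orientation: [0.543, 0.839, 0.0, -0.0]
wrist_force: [-0.4, -0.5, 0.5]
grip_width: 0.0002
finger_force: 0.0
```

Call:
arm_command(series=[[-0.006,0,0,0,0,0],[-0.004,0,0,0,0,0],[0,0,0,0,0,0],[0,0,0,0,0,0]])

```text
time: 5.27
ee_pos: [0.4627, 0.0656, 0.1134]
orientation: [0.543, 0.84, 0.0, -0.0]
wrist_force: [0.6, 0.1, 0.1]
grip_width: 0.0007
finger_force: 0.0
```

Run:
```python
from h import *
np.set_printoptions(precision=3,suppress=True)
s=observe();print(s["ee_pos"],s["wrist_force"])
for n in ("wrist","top","scene"):
  C=cam(n); im,d=read_camera(n); cv2.imwrite(f"pics/{n}3.png",im)
  for l,z in dict(catch_knob=.105,catch_pivot=.079,lever_pad=.129).items():
    for k in place_of(n,l)[:2]: print(n,l,round(k["score"],2),np.array(k["xy"]),at_z(n,k["xy"],z,C),at_d(n,k["xy"],d,C))
```

```text
[0.463 0.066 0.113] [0.608 0.065 0.061]
wrist catch_knob 0.62 [257.7 163.7] [0.443 0.111 0.105] [0.443 0.111 0.105]
wrist catch_pivot 0.82 [321.8 202.1] [0.498 0.099 0.079] [0.496 0.1   0.083]
wrist catch_pivot 0.3 [258.9 162.9] [0.446 0.107 0.079] [0.444 0.112 0.106]
top lever_pad 0.59 [196.3 171.5] [0.568 0.196 0.129] [0.568 0.196 0.127]
scene catch_pivot 0.84 [229.4 172.6] [0.503 0.099 0.079] [0.45  0.023 0.185]
scene catch_pivot 0.51 [244.9 190.3] [ 0.495 -0.027  0.079] [ 0.508 -0.012  0.054]
```

View pics/wrist3.png

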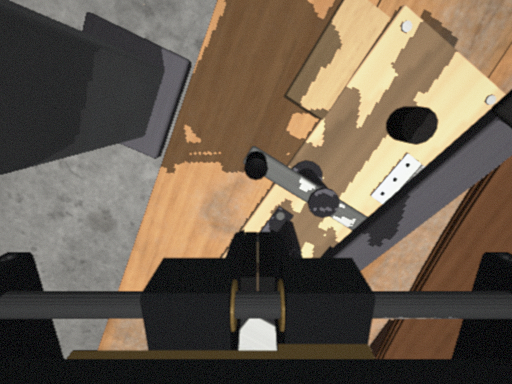

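Run:
```python
from h import *
np.set_printoptions(precision=3,suppress=True)
c=calibration("wrist");H=np.array(c["hand_eye"]);K=np.array(c["mtx"]);print(H,K)
for p in [(0,0,.025),(0,0,0),(.009,0,.025),(-.009,0,.025),(0,.0175,.025),(0,-.0175,.025),(.049,0,.008)]:
    q=K@(np.linalg.inv(H)@[*p,1])[:3]; print(p,q[:2]/q[2],q[2])
n="wrist"; im,d=read_camera(n)
for v in range(225,385,15): print(v,d[v,240:280:8])
print(tcp_to_tips,observe()["ee_pos"],observe()["grip_width"])
```

```text
[[-0.    -0.95  -0.311  0.081]
 [ 1.    -0.     0.     0.   ]
 [-0.    -0.311  0.95  -0.143]
 [ 0.     0.     0.     1.   ]] [[267.024   0.    257.207]
 [  0.    267.024 193.417]
 [  0.      0.      1.   ]]
(0, 0, 0.025) [256.553 228.868] 0.1844426409611092
(0, 0, 0) [256.469 247.048] 0.16068586746828015
(0.009, 0, 0.025) [256.543 216.843] 0.18163982260912803
(-0.009, 0, 0.025) [256.563 240.534] 0.1872454593130904
(0, 0.0175, 0.025) [281.888 228.864] 0.18444729052879558
(0, -0.0175, 0.025) [231.217 228.872] 0.18443799139342285
(0.049, 0, 0.008) [256.425 164.134] 0.15302824618075453
225 [0.281 0.271 0.271 0.271 0.266]
240 [0.149 0.151 0.151 0.152 0.148]
255 [0.135 0.136 0.142 0.137 0.135]
270 [0.121 0.124 0.123 0.124 0.124]
285 [0.116 0.119 0.119 0.119 0.12 ]
300 [0.081 0.08  0.08  0.08  0.08 ]
315 [0.079 0.079 0.08  0.08  0.079]
330 [0.238 0.239 0.237 0.238 0.239]
345 [0.244 0.244 0.243 0.244 0.243]
360 [0.065 0.064 0.065 0.065 0.063]
375 [0.06  0.061 0.06  0.059 0.061]
0.025 [0.463 0.066 0.113] 5.9934759280950165e-05
```

View pics/scene3.png

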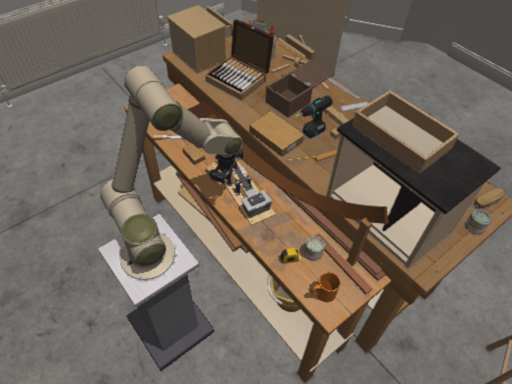

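Call:
arm_command(series=[[0,0,-0.03,0,0,0],[0.04,0,0,0,0,0],[0.04,0,0,0,0,0],[0.005,0,0.02,0,0,0],[0,0,0.02,0,0,0],[0,0,0.015,0,0,0],[0,0,0.004,0,0,0],[0,0,0,0,0,0]])

```text
time: 6.58
ee_pos: [0.4275, 0.1431, 0.0838]
orientation: [0.543, 0.84, -0.001, -0.001]
wrist_force: [1.3, -0.2, 0.5]
grip_width: 0.0006
finger_force: 0.0
```

Call:
arm_command(series=[[-0.01,0,0,0,0,0],[-0.01,0,0,0,0,0],[-0.01,0,0,0,0,0],[-0.01,0,0,0,0,0],[0,0,0,0,0,0]])

```text
time: 7.0
ee_pos: [0.4449, 0.1047, 0.0848]
orientation: [0.544, 0.839, -0.0, 0.0]
wrist_force: [-0.1, 0.1, 0.1]
grip_width: 0.0004
finger_force: 0.0
```

```bash
cat > look.py <<'E'
from h import *
import sys
np.set_printoptions(precision=3,suppress=True)
s=observe();print(s["ee_pos"],s["wrist_force"])
n="wrist"; C=cam(n); im,d=read_camera(n); cv2.imwrite(f"pics/{sys.argv[1]}.png",im)
for l,z in dict(catch_knob=.105,catch_pivot=.079,lever_pad=.129,lever_pin=.073).items():
    for k in place_of(n,l)[:1]: print(n,l,round(k["score"],2),np.array(k["xy"]),at_z(n,k["xy"],z,C),at_d(n,k["xy"],d,C))
E
python3 look.py w4
```

```text
[0.445 0.105 0.085] [-0.112  0.144  0.06 ]
```

View pics/w4.png

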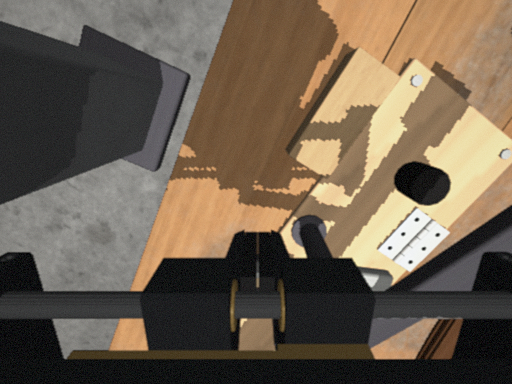

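Call:
arm_command(series=[[-0.01,0,0,0,0,0],[-0.01,0,0,0,0,0],[-0.01,0,0,0,0,0],[-0.006,0,0,0,0,0],[0,0,0,0,0,0]])

```text
time: 7.67
ee_pos: [0.4599, 0.0725, 0.0844]
orientation: [0.544, 0.839, 0.0, 0.0]
wrist_force: [0.1, 0.8, 0.3]
grip_width: 0.0003
finger_force: 0.0
```

```bash
python3 look.py w5
```

```text
[0.46  0.072 0.084] [0.109 0.843 0.255]
wrist catch_pivot 0.57 [329.1 231.7] [0.497 0.097 0.079] [0.495 0.099 0.084]
wrist lever_pin 0.3 [303.6 263. ] [0.496 0.068 0.073] [0.46  0.109 0.154]
```

Call:
arm_command(series=[[-0.004,0,0,0,0,0],[-0.003,0,0,0,0,0],[0,0,0,0,0,0],[0,0,0,0,0,0]])

```text
time: 8.25
ee_pos: [0.4619, 0.0673, 0.0844]
orientation: [0.543, 0.84, -0.0, 0.0]
wrist_force: [0.5, 0.2, 0.7]
grip_width: 0.0005
finger_force: 0.0
```

Call:
arm_command(series=[[0.02,0,0,0,0,0],[0.02,0,0,0,0,0],[0,0,-0.04,0,0,0],[0,0,-0.04,0,0,0],[0,0,-0.04,0,0,0],[0,0,-0.03,0,0,0],[0,0,0,0,0,0],[0,0,0,0,0,0]])

```text
time: 8.92
ee_pos: [0.4457, 0.104, 0.2354]
orientation: [0.543, 0.84, 0.001, 0.001]
wrist_force: [-0.5, -0.3, -1.0]
grip_width: 0.0005
finger_force: 0.0
```

```bash
python3 look.py w6
```

```text
[0.446 0.104 0.235] [-0.504 -0.303 -0.978]
wrist catch_knob 0.69 [259.2 230.1] [0.47  0.057 0.105] [0.47  0.058 0.106]
wrist catch_pivot 0.24 [293.9 249.8] [0.527 0.039 0.079] [0.526 0.04  0.082]
wrist lever_pad 0.96 [410.3 146.9] [0.558 0.203 0.129] [0.558 0.203 0.129]
wrist lever_pin 0.94 [294.1 247.2] [0.528 0.04  0.073] [0.524 0.044 0.082]
```

View pics/w6.png

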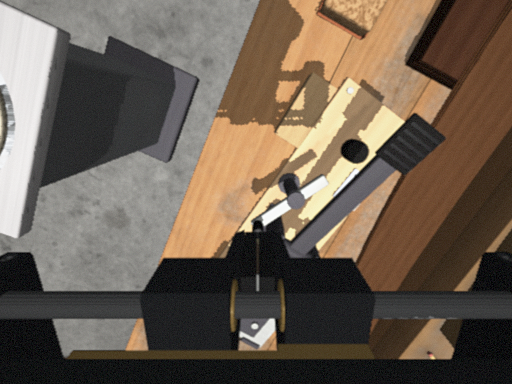

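Run:
```python
from h import *
np.set_printoptions(precision=3,suppress=True)
for n in("wrist","top"):
    C=cam(n); im,d=read_camera(n); K,Rm,e=C
    u,v=np.meshgrid(np.arange(512),np.arange(384)); P=(np.stack([u,v,np.ones_like(u)],-1)@np.linalg.inv(K).T*d[...,None])@Rm.T+e
    for y0 in (.1,.14,.18,.22,.26):
        for x0 in (.60,.63,.66):
            m=(d>0.2)&(P[...,1]>y0)&(P[...,1]<y0+.04)&(P[...,0]>x0)&(P[...,0]<x0+.03)&(P[...,2]<.2)
            if m.sum()>3: print(n,y0,x0,m.sum(),np.percentile(P[m][:,2],[2,50,98]))
```

```text
wrist 0.1 0.6 749 [-0.     0.058  0.064]
wrist 0.1 0.63 1120 [-0.     0.067  0.073]
wrist 0.1 0.66 486 [0.073 0.076 0.079]
wrist 0.14 0.6 668 [0.    0.06  0.064]
wrist 0.14 0.63 1165 [-0.     0.067  0.073]
wrist 0.14 0.66 525 [0.072 0.075 0.078]
wrist 0.18 0.6 348 [0.059 0.062 0.065]
wrist 0.18 0.63 1016 [0.064 0.068 0.073]
wrist 0.18 0.66 566 [0.072 0.075 0.078]
wrist 0.22 0.6 628 [-0.     0.061  0.065]
wrist 0.22 0.63 1172 [0.001 0.069 0.073]
wrist 0.22 0.66 632 [0.072 0.075 0.078]
wrist 0.26 0.6 1754 [-0.001  0.054  0.065]
wrist 0.26 0.63 1478 [0.    0.068 0.073]
wrist 0.26 0.66 326 [0.072 0.075 0.078]
top 0.1 0.6 93 [-0.005  0.01   0.066]
top 0.1 0.63 80 [0.061 0.067 0.074]
top 0.1 0.66 59 [0.068 0.074 0.081]
top 0.14 0.6 94 [-0.003  0.011  0.065]
top 0.14 0.63 89 [0.059 0.068 0.073]
top 0.14 0.66 51 [0.067 0.075 0.08 ]
top 0.18 0.6 94 [0.001 0.013 0.065]
top 0.18 0.63 85 [0.061 0.067 0.074]
top 0.18 0.66 57 [0.063 0.073 0.081]
top 0.22 0.6 94 [-0.004  0.013  0.065]
top 0.22 0.63 82 [0.06  0.068 0.075]
top 0.22 0.66 64 [0.065 0.075 0.082]
top 0.26 0.6 104 [-0.006  0.036  0.067]
top 0.26 0.63 85 [0.062 0.068 0.075]
top 0.26 0.66 52 [0.065 0.075 0.08 ]
```

Call:
arm_command(series=[[0.04,0.02,0,0,0,0.1],[0.04,0.03,0,0,0,0.1],[0.0,0.03,0,0,0,0.1],[0,0.03,0,0,0,0.1],[0,0,0,0,0,0.06],[0,0,0,0,0,0]])

```text
time: 9.77
ee_pos: [0.5198, 0.194, 0.2331]
orientation: [0.719, 0.695, -0.001, -0.001]
wrist_force: [-0.8, 0.1, 0.6]
grip_width: 0.0003
finger_force: 0.0
```

Call:
arm_command(series=[[0.005,0.018,0,0,0,0],[0.005,0.017,0,0,0,0],[0,0,0,-0.12,0,0],[0,0,0.03,0,0,0],[0,0,0.03,0,0,0],[0,0,0.02,0,0,0],[0,0,0.01,0,0,0],[0,0,0,0,0,0]])

```text
time: 10.43
ee_pos: [0.5641, 0.2019, 0.143]
orientation: [0.717, 0.695, 0.04, 0.042]
wrist_force: [-0.2, 0.2, -0.2]
grip_width: 0.0003
finger_force: 0.0
```

```bash
python3 look.py w7
```

```text
[0.564 0.202 0.143] [-0.172  0.2   -0.244]
wrist lever_pad 0.66 [242.2 233.2] [0.557 0.205 0.129] [0.556 0.213 0.144]
```

View pics/w7.png

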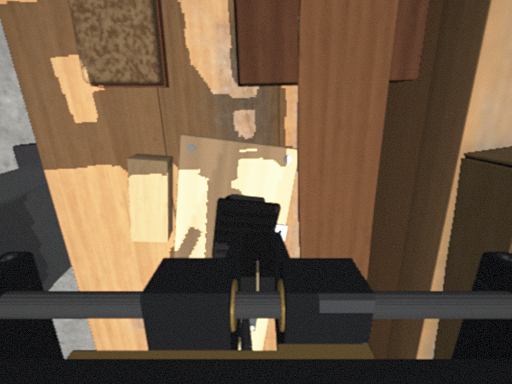

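Call:
arm_command(series=[[0,-0.01,0,0,0,0],[0,-0.001,0.008,0,0,0],[0,-0.001,0.006,0,0,0],[0,-0.001,0.006,0,0,0],[0,0,0,0,0,0],[0,0,0,0,0,0]])

```text
time: 11.18
ee_pos: [0.5551, 0.2026, 0.1237]
orientation: [0.717, 0.694, 0.042, 0.043]
wrist_force: [0.3, 0.4, 4.1]
grip_width: 0.0005
finger_force: 2.0
```

Call:
arm_command(series=[[0.002,-0.001,0.01,0,0,0],[0.001,-0.001,0.01,0,0,0],[0.001,-0.001,0.01,0,0,0],[0.001,-0.001,0.01,0,0,0],[0,0,0,0,0,0]])

```text
time: 11.6
ee_pos: [0.5558, 0.2079, 0.0825]
orientation: [0.717, 0.694, 0.042, 0.043]
wrist_force: [1.6, 2.4, 4.2]
grip_width: 0.0006
finger_force: 2.1
```

Call:
arm_command(series=[[0,-0.001,0.01,0,0,0],[0,-0.001,0.008,0,0,0],[0,-0.001,0.006,0,0,0],[0,0,0,0,0,0],[0,0,0,0,0,0]])

```text
time: 12.02
ee_pos: [0.5559, 0.2073, 0.0597]
orientation: [0.717, 0.694, 0.042, 0.043]
wrist_force: [0.7, -0.3, 2.0]
grip_width: 0.0001
finger_force: 1.4
```

Call:
arm_command(series=[[0,0,0.005,0,0,0],[0,-0.001,0.004,0,0,0],[0,0,0.003,0,0,0],[0,0,0,0,0,0],[0,0,0,0,0,0]])

```text
time: 12.43
ee_pos: [0.5566, 0.2073, 0.0569]
orientation: [0.716, 0.695, 0.044, 0.046]
wrist_force: [-31.5, -8.5, 86.1]
grip_width: 0.001
finger_force: 40.8
```

Call:
arm_command(series=[[0,0,-0.005,0,0,0],[0,0,-0.003,0,0,0],[0,0,0,0,0,0],[0,0,0,0,0,0]])

```text
time: 12.77
ee_pos: [0.5562, 0.2072, 0.0583]
orientation: [0.717, 0.694, 0.043, 0.045]
wrist_force: [-6.3, -3.0, 23.5]
grip_width: 0.0006
finger_force: 11.6
```

```bash
python3 look.py w8
python3 - <<'E'
from h import *
np.set_printoptions(precision=3,suppress=True)
s=observe();print({k:s[k] for k in("ee_pos","wrist_force","wrist_torque","finger_force","time")})
C=cam("top");im,d=read_camera("top");print(spot_in("top","lid")[:2],spot_in("top","lid_edge")[:2])
for uv in [(255,184),(258,185),(262,186),(268,187),(275,188),(283,189)]: print(uv,at_d("top",uv,d,C))
im2=cv2.resize(im[150:220,170:310],None,fx=5,fy=5,interpolation=cv2.INTER_CUBIC)
w=cv2.imread("pics/w8.png")
cv2.imwrite("pics/m8.png",np.vstack([im2,np.pad(cv2.resize(w[180:,:],(700,280))[:250],((0,0),(0,0),(0,0)))]))
E
```

```text
[0.556 0.207 0.058] [-6.306 -3.03  23.501]
wrist lever_pad 0.91 [256.7 236.6] [0.549 0.252 0.129] [0.556 0.216 0.061]
{'ee_pos': array([0.556, 0.207, 0.058]), 'wrist_force': array([-5.771, -2.874, 24.047]), 'wrist_torque': array([-0.708,  0.578, -0.069]), 'finger_force': 11.648586492519826, 'time': 13.0167}
[{'extent': [258.0, 170.3, 283.0, 205.3], 'score': 0.57}] [{'extent': [259.0, 170.1, 284.1, 205.3], 'score': 0.68}]
(255, 184) [ 0.52  -0.019  0.082]
(258, 185) [ 0.515 -0.03   0.099]
(262, 186) [ 0.511 -0.045  0.096]
(268, 187) [ 0.507 -0.067  0.089]
(275, 188) [ 0.503 -0.094  0.09 ]
(283, 189) [ 0.499 -0.126  0.066]
```

View pics/m8.png

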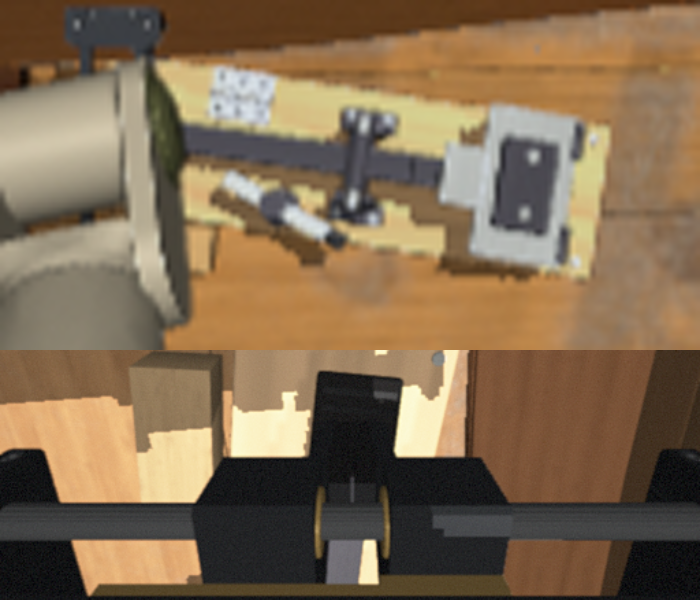

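Run:
```python
from h import *
np.set_printoptions(precision=3,suppress=True)
C=cam("top");K,Rm,e=C
ds=np.median([read_camera("top")[1] for _ in range(4)],0)
ys=np.array([-.233,-.9725]);pin=np.array([.525,.036]);xs=np.array([-.9725,.233])
u,v=np.meshgrid(np.arange(512),np.arange(384)); P=(np.stack([u,v,np.ones_like(u)],-1)@np.linalg.inv(K).T*ds[...,None])@Rm.T+e
r=P[...,:2]-pin; Y=r@ys;X=r@xs
for a in np.arange(-.18,.18,.01):
    m=(abs(X)<(.01 if a<.06 else .05))&(Y>a)&(Y<a+.01)&(P[...,2]<.15)
    if m.sum(): print(round(a,3),m.sum(),np.percentile(P[m][:,2],[25,50,75]))
m=(abs(X)<.048)&(Y>.1)&(Y<.155)&(P[...,2]>.05)&(P[...,2]<.15)
print(np.arctan(np.polyfit(Y[m],P[m][:,2],1)))
print(observe()["wrist_force"],observe()["time"])
```

```text
-0.14 8 [0.052 0.053 0.054]
-0.13 14 [0.054 0.055 0.056]
-0.12 12 [0.057 0.058 0.059]
-0.11 14 [0.059 0.059 0.06 ]
-0.1 13 [0.061 0.062 0.063]
-0.09 16 [0.061 0.062 0.063]
-0.08 14 [0.064 0.064 0.066]
-0.07 16 [0.065 0.066 0.067]
-0.06 15 [0.066 0.068 0.069]
-0.05 16 [0.051 0.07  0.071]
-0.04 15 [0.071 0.073 0.073]
-0.03 17 [0.009 0.073 0.074]
-0.02 13 [0.074 0.075 0.076]
-0.01 13 [0.08  0.082 0.083]
0.0 13 [0.081 0.082 0.084]
0.01 16 [0.009 0.079 0.082]
0.02 17 [0.009 0.083 0.084]
0.03 14 [0.009 0.085 0.086]
0.04 18 [0.009 0.078 0.081]
0.05 16 [0.009 0.082 0.084]
0.06 62 [0.008 0.01  0.098]
0.07 65 [0.008 0.011 0.099]
0.08 63 [0.008 0.092 0.096]
0.09 77 [0.009 0.09  0.092]
0.1 70 [0.088 0.09  0.091]
0.11 71 [0.087 0.093 0.096]
0.12 69 [0.084 0.091 0.093]
0.13 70 [0.08  0.087 0.09 ]
0.14 68 [0.076 0.084 0.086]
0.15 65 [0.07  0.072 0.073]
0.16 52 [0.068 0.069 0.071]
0.17 53 [0.007 0.008 0.01 ]
[-0.277  0.123]
[-6.222 -2.652 24.196] 13.3667
```

```bash
python3 -c "
from station import *
print(sign_off())"
```

```text
the job is handed in; nothing more can be done
None
```

The job is handed in; no verdict came back. By my camera measurements the catch is at about 1.26 rad and the lid is up at about 0.3 rad, with the lever held on its stop at about 24 N. Pressing onto the stop gave a brief 86 N at the wrist (limit 120 N) before I backed off.

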